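# Shut the mosaic tile case and pin its hasp

## Robot

A 7-joint arm with a two-finger parallel gripper is mounted at the origin on the work surface. World frame = base frame: x ahead of the robot, y to its left, z up, the work surface at z = 0. Lengths are in m, angles in rad, forces in N, time in s.
With the tool pointing down it reaches from about 0.35 to 0.9 m from the base axis. Payload 8.1 kg.
Tool frame: the origin (TCP) lies at the very end of the fingers, on their centre line; the grasp point (between the pads) lies 19 mm behind it; z points along the fingers, y is the line along which they close (so a half turn about z gives the same grasp; the last joint's range is limited). The gripper opens to 92 mm and grips with 3 to 60 N. Pads are 19 mm wide; open, the fingers measure 130 mm over their backs; the gripper's body (75 mm by 190 mm) begins 47 mm behind the grasp point.
Start: joints at [1.094, 0.434, 0.025, 1.573, -0.012, 1.134, -0.075], TCP at [0.228, -0.582, 0.227] pointing down, gripper open.
Joint ranges: [-2.62, 2.62], [-0.44, 2.09], [-1.27, 1.32], [0.08, 2.57], [-1.32, 4.46], [0.12, 2], [-2.74, 2.74]. Speed limits (rad/s): [2.22, 2.22, 3.01, 3.01, 3.14, 3.14, 3.14].

## Interface

Orientations are given as a rotation vector (axis times angle).
In Python, from cell import arm gives the robot as it stands.
- The arm moves only by the tool carry_out, never from a script. Its argument "commands" is a list of rows, each a list of 7 numbers: the opening, from 0 (shut) to 1 (fully open), then the shift along the tool's x, y, z each as a share of 0.025 m, from -1 to 1, then the turn, a rotation vector about the tool's x, y, z each as a share of 0.1 rad, from -1 to 1. A call has 1 to 8 rows; each row shifts and turns the commanded pose from where the row before left it, along the tool's axes as they then stand; what a row does not reach is not made up. A row lasts 1/10 s, in which the tool goes at most 50 mm and 8.59 degrees, less where a joint would pass 70% of its speed; a pose out of reach is approached as far as the arm can. A call with a number of a shift or a turn outside -1 to 1 is refused whole. A call with a gripper value outside its range is refused whole. The fingers move at their own pace and stop on an object; "squeeze" is the grip in N (left out, the last holds). Time passes only in rows, so rows that do not move let the fingers close. It gives the time, the measured TCP pose, the force, the opening and the grip force at its end, in the units of the state.
- arm.observe(): the state, without advancing time (a new reading comes with each control period).
- arm.get_image(name): name is "scene" or "top" or "wrist"; returns a dict with "pixels" (400x640x3 uint8, red, green, blue), "range_z" (400x640 float32, m along the optical axis (not along the pixel's ray), 0 where there is no reading), "mtx" (3x3 intrinsics, pixels), "R" (3x3) and "t" (3): a world point X has camera coordinates R X + t; the wrist camera has in their place "tool_from_camera" (4x4, takes a point from camera to tool coordinates, whose origin is the TCP and whose axes are the flange's). Camera axes: x right, y down, z forward; pixel columns grow to the right and rows downward; lengths in m; the calibration is good to about 2 mm. The wrist camera is an equidistant fisheye: a pixel r from the principal point sees the ray r / f radians off the axis. A picture is of the moment at which its call begins: read the wrist's pose just before it.
- arm.sign_off(): hands the job in; it is judged then, once.
The state is a dict: "clock": time; "joints": joint angles; "dq": joint speeds; "joint_efforts": joint torques, N m; "position": TCP position; "ee_rot": TCP orientation; "force": force on the tool from outside, world axes, zero at the start; "ft_torque": the same for the moment, N m; "width": opening from 0.0 (shut) to 1.0 (fully open); "gripper_force": force on a finger pad.
Only numpy, scipy, OpenCV 4.12 (cv2) and the standard library are available. Lean on these libraries where they do the work, as an engineer would, in place of code of your own. Each camera call takes 0.05 s, during which the arm holds its last target. There are 200 camera calls.

## Task

Lower the open lid of the wooden tile case without slamming it until it is fully shut, then lock it: take the steel pin that stands upside down in the wooden block, and pass it sideways through the eyes of both steel ears at the front of the case, over the lid's tongue, and push it in until its square grip rests against the ear. Leave the other things on the table where they are.

Things in the scene. Friction and masses are not known exactly. Their poses are not given: they have to be found in the camera images.
- case: wooden tile case with three compartments, fixed, 140 (x) x 180 (y) x 60 mm high, origin under its centre, x points away from the ears to the hinge. Two upright steel ears, each 6 mm thick in y, stand at y = +20 and -20 mm (17 to 23 mm) in front of its -x wall (x -104 to -70 mm), up to z = 102 mm; each has a round eye 13 mm wide
- eyes (a point): the point midway between the two eyes, on their common axis, which runs along the case's y; in the case's frame at (-87, 0, 86) mm. Axes as the case's
- lid (a joint): angle of the lid in rad: 0 shut, about 1.57 upright. The hinge is stiff: the lid stays where it is left
- lid_hinge (a point): middle of the hinge line, at (70, 0, 60) mm in the case's frame, at the lid's underside. Its axes turn with the lid: the lid runs 140 mm along its own -x, 180 mm wide in y, 10 mm thick along its +z (outer face at z = 10 mm)
- tongue_tip (a point): end of the steel tongue of the lid, at (-175, 0, 14) mm in the lid's frame. The tongue is 28 mm wide and 8 mm thick, lies on the lid's outer face (z 10 to 18 mm in the lid's frame) and stands 35 mm past its free edge; with the lid shut it lies between the ears, its top at z = 78 mm, 3 mm under the pin's path (the pin does not pass if the lid is not quite shut)
- stand: dark wooden block 70 x 70 x 60 mm, fixed, origin under its centre, with a square socket 29 mm wide and 50 mm deep in its top (socket floor 10 mm above the table)
- pin: steel locking pin, 125 mm long, 0.24 kg: a square grip 24 x 24 x 45 mm, then a round rod 10 mm thick and 80 mm long with a tapered tip. Origin at the middle of the grip's end face; z runs along the pin to the tip. At the start it stands in the stand's socket, grip down, the rod up. Its centre of mass is within the grip, so it lies level on the grip's side, its axis 12 mm above the table
- pin_seat (a point): point on the pin's axis 68 mm from its grip end (23 mm past the grip's shoulder); it meets point eyes when the pin is home from either side
- pin_tip (a point): tip of the pin's rod, 125 mm from its grip end
- jar: glass jar with white cap, 68 mm wide, 110 mm tall, origin under its centre; bystander
- nippers: tile nippers with yellow handles, about 165 mm long, 18 mm high, lying; bystander
- tweezers: steel tweezers, 128 mm long, lying; bystander
- tiles: small patch of clay tiles, 75 x 50 mm, 12 mm high; bystander
- sleeve: dark phone sleeve 80 x 150 x 12 mm; bystander
- plate: grey round plate with mosaic pieces, 190 mm wide, 16 mm high; bystander
- glue: white glue bottle, 52 mm wide, 130 mm tall; bystander
There are look-alikes about, which are no part of the job. Of the things shaped like the pin, the steel one is meant.

How it is judged:
By the outcome, as a careful person would: the job done as asked, in the order asked, and still so for the second after the job is handed in, with the robot touching nothing.
It also fails if it takes over 72 s, if anything falls off the work surface, if the arm or the gripper's body presses on something with over 40 N, if the wrist force passes 120 N, or if a joint passes its speed limit or range.

## Working session

There is one attempt and no reset: what is moved stays moved. The work goes in short steps, Python scripts to look and compute and a tool call to move; the robot and the scene stay as the last step left them, time stands still between calls to the robot, and variables do not carry over. Pictures are saved under pics/ and viewed, at most 10 in all, crops included, and the job is handed in when it is done.

Besides the shell and the picture viewer there is one more tool, called by a JSON object that holds its "method" and its "body". carry_out: Moves the arm, as the interface text tells. Shift numbers are shares of 0.025 m and turn numbers shares of 0.1 rad, none past 1 either way. Its arguments: {"type":"object","properties":{"commands":{"type":"array"},"squeeze":{"type":"number"}},"required":["commands"]}

```bash
mkdir -p pics; ls; cat > h.py <<'E'
import numpy as np, cv2
from cell import arm
from scipy.spatial.transform import Rotation as Ro
def cap(n):
    d=arm.get_image(n); return d
def world(d):
    h,w=d['range_z'].shape; K=d['mtx']; z=d['range_z']
    u,v=np.meshgrid(np.arange(w),np.arange(h))
    P=np.stack([(u-K[0,2])/K[0,0]*z,(v-K[1,2])/K[1,1]*z,z],-1)
    W=(P-d['t'])@d['R']   # R^T (P-t)
    W[z==0]=np.nan
    return W
def save(n,px): cv2.imwrite('pics/'+n+'.png',px[:,:,::-1])
E
python3 - <<'E'
from h import *
s=arm.observe(); print(s)
for n in('top','scene'):
    d=cap(n); save(n+'0',d['pixels']); np.savez(n+'0.npz',**d); print(n,d['mtx'].round(1).tolist(),d['R'].round(3).tolist(),d['t'].round(3))
E
```

```text
pics
{'clock': 0.0, 'joints': array([ 1.09444549,  0.43522271,  0.02493686,  1.57409171, -0.01162912,
        1.1340373 , -0.07508818]), 'dq': array([-0.00023896, -0.00086688,  0.00155992, -0.00064672,  0.00279631,
       -0.00044026,  0.00085567]), 'joint_efforts': array([ 8.62881025e-04, -6.67851806e+01,  9.84879434e-01, -3.14460647e+01,
       -6.07503927e-02,  4.30649542e-02,  1.80182160e-04]), 'position': array([ 0.22797582, -0.58137279,  0.22594682]), 'ee_rot': array([-3.08537066e+00, -5.83326939e-01,  6.31043865e-04]), 'force': array([ 0.97073446,  0.65494814, -0.56451825]), 'ft_torque': array([-0.0113892 , -0.00343558,  0.01158252]), 'gripper_force': 0.0, 'width': 1.0021071263928147}
top [[401.5, 0.0, 323.2], [0.0, 401.5, 192.2], [0.0, 0.0, 1.0]] [[0.001, -1.0, -0.017], [-0.994, 0.001, -0.108], [0.108, 0.017, -0.994]] [0.04  0.557 1.469]
scene [[497.6, 0.0, 313.1], [0.0, 497.6, 195.5], [0.0, 0.0, 1.0]] [[-0.699, 0.715, 0.014], [0.479, 0.483, -0.733], [-0.531, -0.506, -0.68]] [ 0.365 -0.198  1.781]
```

View pics/top0.png

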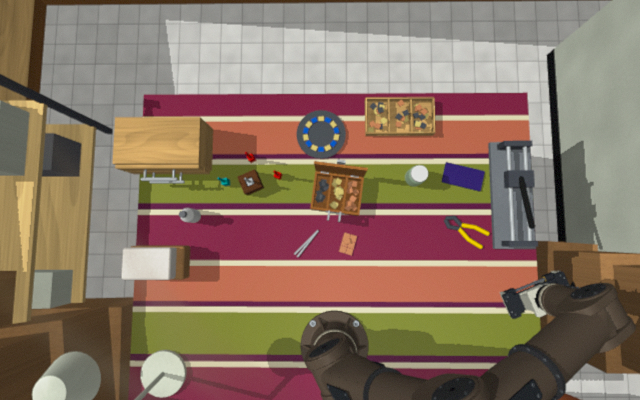

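View pics/scene0.png

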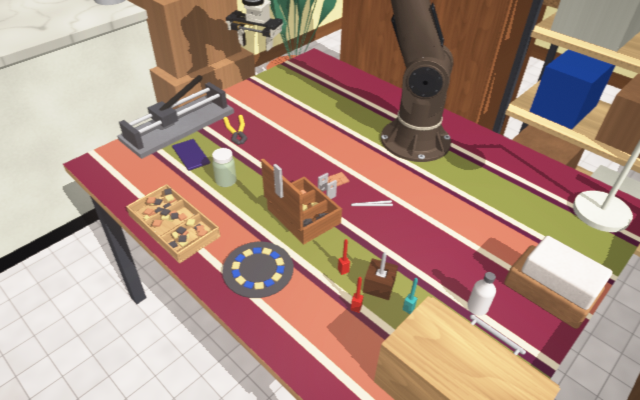

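Top view: the case is at px (340,190), its ears at (328-340,215), and the lid stands open at the far side. Pin candidates are the steel one in the dark block (250,181), red (250,157) and (278,175), and teal (225,181). I choose the steel one in the block and will check it in a crop while measuring.

```bash
python3 - <<'E'
from h import *
D={n:dict(np.load(n+'0.npz')) for n in('top','scene')}
W={n:world(D[n]) for n in D}
a=cv2.resize(D['top']['pixels'][145:225,210:370],None,fx=4,fy=4,interpolation=cv2.INTER_CUBIC)
b=cv2.resize(D['scene']['pixels'][150:320,255:425],None,fx=3,fy=3,interpolation=cv2.INTER_CUBIC)[:,:]
c=np.zeros((600,800,3),np.uint8); c[:280,:560]=a[:280,:560]; b2=cv2.resize(b,(320,320)); c[280:600,:320]=b2
e=cv2.resize(D['scene']['pixels'][150:240,255:345],(320,320),interpolation=cv2.INTER_CUBIC); c[280:600,330:650]=e
save('crop',c)
def rect(P,name):
    r=cv2.minAreaRect(P[:,:2].astype(np.float32)*1000); print(name,len(P),np.round(r[0],1),np.round(r[1],1),round(r[2],2),'z',np.percentile(P[:,2],[5,50,95]).round(4))
for n in D:
    w=W[n].reshape(-1,3)
    print(n,'table z',np.nanmedian(w[(abs(w[:,0]-.45)<.05)&(abs(w[:,1]+.3)<.05)][:,2]))
t=W['top']
print('stand px',t[181,243],t[181,250],'case px',t[190,317],t[215,328],t[215,340],t[165,340])
for n in D:
    w=W[n].reshape(-1,3); st=t[188,243]; 
    P=w[(abs(w[:,0]-st[0])<.08)&(abs(w[:,1]-st[1])<.08)]
    rect(P[abs(P[:,2]-.06)<.006],n+' stand top')
    Q=P[(P[:,2]>.066)&(P[:,2]<.15)]; 
    if len(Q): print('  above', len(Q),Q.round(3)[:12].tolist())
    cc=t[190,340]
    P=w[(abs(w[:,0]-cc[0])<.16)&(abs(w[:,1]-cc[1])<.14)]
    rect(P[abs(P[:,2]-.06)<.006],n+' case rim')
    rect(P[(P[:,2]>.11)],n+' lid')
    E=P[(P[:,2]>.08)&(P[:,2]<.106)&(P[:,0]<cc[0]-.06)]; 
    print('  ears',len(E),E.round(3)[:20].tolist())
E
```

```text
top table z 0.0014576000448021666
scene table z 0.0019375628521558766
stand px [0.59547182 0.33430174 0.06330419] [0.59419855 0.30668475 0.07227548] case px [0.5681832  0.06399457 0.00733372] [0.46874252 0.02187257 0.0970199 ] [ 0.46835561 -0.02045389  0.10433142] [nan nan nan]
top stand top 305 [584.9 335.8] [ 74.7 124.9] 18.74 z [0.0554 0.0601 0.0646]
  above 46 [[0.628, 0.298, 0.066], [0.613, 0.29, 0.066], [0.61, 0.319, 0.068], [0.598, 0.411, 0.121], [0.598, 0.407, 0.122], [0.599, 0.405, 0.116], [0.596, 0.312, 0.134], [0.597, 0.31, 0.127], [0.595, 0.41, 0.122], [0.595, 0.408, 0.117], [0.596, 0.406, 0.113], [0.598, 0.406, 0.098]]
top case rim 430 [536.5  -8.5] [180.1 172.3] 82.33 z [0.0546 0.0595 0.0648]
top lid 437 [631.2 -20.9] [178.7  20.8] 82.33 z [0.1185 0.1919 0.2289]
  ears 32 [[0.483, 0.018, 0.1], [0.479, 0.022, 0.103], [0.479, 0.018, 0.098], [0.479, -0.021, 0.099], [0.479, -0.024, 0.101], [0.475, 0.022, 0.104], [0.476, 0.018, 0.097], [0.476, -0.021, 0.1], [0.472, 0.022, 0.097], [0.472, 0.018, 0.101], [0.473, -0.017, 0.082], [0.472, -0.02, 0.105], [0.469, 0.022, 0.097], [0.
[... 455 characters left out ...]
0.595, 0.317, 0.133], [0.596, 0.31, 0.125], [0.6, 0.316, 0.132]]
scene case rim 494 [539.8  -8. ] [184.9 186.7] 83.02 z [0.0547 0.0597 0.0645]
scene lid 1135 [633.1 -19.4] [182.8  21.5] 82.6 z [0.1166 0.169  0.2198]
  ears 146 [[0.447, -0.017, 0.102], [0.458, -0.019, 0.104], [0.453, -0.02, 0.1], [0.454, -0.015, 0.104], [0.45, -0.014, 0.102], [0.446, -0.014, 0.1], [0.461, -0.024, 0.099], [0.462, -0.019, 0.102], [0.462, -0.015, 0.105], [0.459, -0.014, 0.104], [0.455, -0.014, 0.101], [0.449, -0.016, 0.097], [0.444, -0.016, 0.094], [0.471, -0.023, 0.102], [0.472, -0.019, 0.105], [0.466, -0.02, 0.101], [0.468, -0.014, 0.106], [0.463, -0.015, 0.102], [0.459, -0.015, 0.099], [0.451, -0.017, 0.093]]
```

View pics/crop.png

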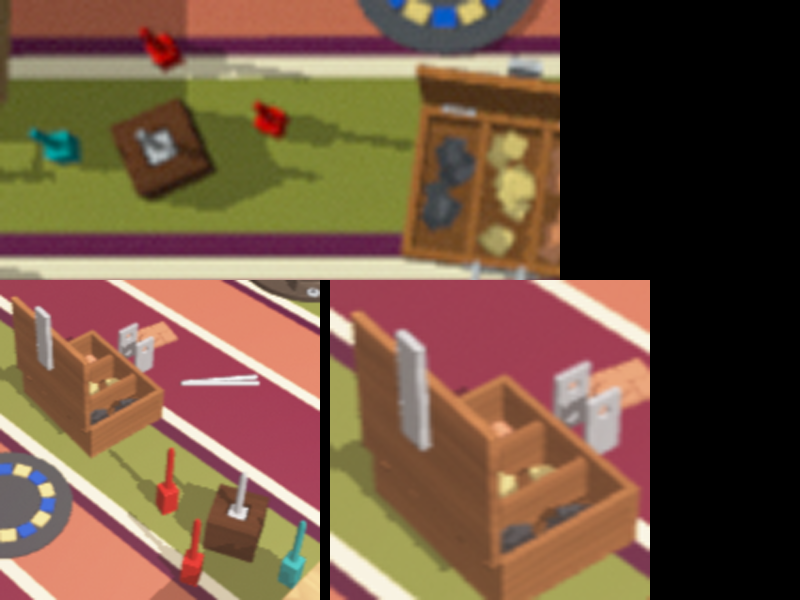

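The crop shows the steel pin, rod up, in the dark block (crop px 155,145), with two red pins and one teal pin standing free beside it. The lid is upright, with the tongue on its outer face. The case origin comes out at about (0.5525, -0.0105), yaw -7.6°, and two views agree on this. First I raise the tool, close the fingers and go round behind the lid.

{"method": "carry_out", "body": {"commands": [[0,0,0,-0.75,0,0,0.84],[0,0,0,-0.75,0,0,0.84],[0,0,0,-0.75,0,0,0.84],[0,0,0,-0.75,0,0,0.84],[0,0,0,-0.75,0,0,0.84],[0,0,0,-0.75,0,0,0.84]]}}

```text
clock: 0.7
position: [0.2281, -0.5816, 0.3396]
ee_rot: [-3.134, 0.21, 0.001]
force: [-0.2, 0.3, -0.7]
width: 0.528
gripper_force: 0.0
```

{"method": "carry_out", "body": {"commands": [[0,0.97,-0.94,0,0,0,0],[0,0.97,-0.94,0,0,0,0],[0,0.97,-0.94,0,0,0,0],[0,0.97,-0.94,0,0,0,0],[0,0.97,-0.94,0,0,0,0],[0,0.97,-0.94,0,0,0,0],[0,0.97,-0.94,0,0,0,0],[0,0.97,-0.94,0,0,0,0]]}}

```text
clock: 1.5
position: [0.4458, -0.4196, 0.3389]
ee_rot: [-3.135, 0.205, 0.001]
force: [0.7, -0.1, -0.1]
width: 0.003
gripper_force: 0.0
```

{"method": "carry_out", "body": {"commands": [[0,0.97,-0.94,0,0,0,0],[0,0.97,-0.94,0,0,0,0],[0,0.97,-0.94,0,0,0,0],[0,0.97,-0.94,0,0,0,0],[0,0.97,-0.94,0,0,0,0],[0,0.97,-0.94,0,0,0,0],[0,0.97,-0.94,0,0,0,0],[0,0.97,-0.94,0,0,0,0]]}}

```text
clock: 2.3
position: [0.6626, -0.2585, 0.3387]
ee_rot: [-3.135, 0.205, 0.001]
force: [0.1, -0.4, 0.6]
width: 0.002
gripper_force: 0.0
```

```bash
cat >> h.py <<'E'
def go(pos,R=None,log=True):
    "tool-frame shift (units 25mm) and turn (units .1rad) to target; also logs joints/pose"
    s=arm.observe(); C=Ro.from_rotvec(s['ee_rot'])
    print('t %.1f'%s['clock'],'pos',s['position'].round(4),'x',C.as_matrix()[:,0].round(3),'z',C.as_matrix()[:,2].round(3),'F',s['force'].round(1),'w %.3f g %.1f'%(s['width'],s['gripper_force']),'q',s['joints'].round(2))
    if pos is not None: print(' shift',(C.inv().apply(np.array(pos)-s['position'])/.025).round(2))
    if R is not None: print(' turn',((C.inv()*R).as_rotvec()/.1).round(2))
    open('log.txt','a').write(repr([s['joints'].tolist(),s['position'].tolist(),s['ee_rot'].tolist()])+'\n')
    return s
YAW=-7.6*np.pi/180; O=np.array([.5525,-.0105,0])
def case(p): return O+Ro.from_euler('z',YAW).apply(np.array(p))
def fr(x,z):
    x=np.array(x,float);z=np.array(z,float);z/=np.linalg.norm(z);x-=z*(x@z);x/=np.linalg.norm(x)
    return Ro.from_matrix(np.stack([x,np.cross(z,x),z],1))
CX=np.array([np.cos(YAW),np.sin(YAW),0]); CY=np.array([-CX[1],CX[0],0])
E
python3 - <<'E'
from h import *
go(case([.125,.05,.335]),fr(CX,[0,0,-1]))
E
```

```text
t 2.3 pos [ 0.6626 -0.2585  0.3387] x [ 0.992 -0.13  -0.001] z [-0.001  0.    -1.   ] F [ 0.1 -0.4  0.6] w 0.002 g 0.0 q [ 0.3   0.53 -0.01  1.14  0.    1.47 -1.41]
 shift [ -0.65 -11.25   0.15]
 turn [-0.    0.01  0.02]
```

{"method": "carry_out", "body": {"commands": [[0,0,-0.94,0,0,0,0],[0,0,-0.94,0,0,0,0],[0,0,-0.94,0,0,0,0],[0,0,-0.94,0,0,0,0],[0,0,-0.94,0,0,0,0],[0,0,-0.94,0,0,0,0]]}}

```text
clock: 2.9
position: [0.6799, -0.1187, 0.3387]
ee_rot: [3.135, -0.205, -0.002]
force: [1.0, -0.9, -0.2]
width: -0.0
gripper_force: 0.0
```

{"method": "carry_out", "body": {"commands": [[0,0,-0.94,0,0,0,0],[0,0,-0.94,0,0,0,0],[0,0,-0.94,0,0,0,0],[0,0,-0.94,0,0,0,0],[0,0,-0.94,0,0,0,0],[0,0,-0.94,0,0,0,0]]}}

```text
clock: 3.5
position: [0.6982, 0.0211, 0.3386]
ee_rot: [3.135, -0.205, -0.002]
force: [0.2, -0.0, -0.2]
width: 0.003
gripper_force: 0.0
```

{"method": "carry_out", "body": {"commands": [[0,0,0,1,0,0,0],[0,0,0,1,0,0,0],[0,0,0,1,0,0,0],[0,0,0,1,0,0,0],[0,0,0,1,0,0,0],[0,0,0,0.9,0,0,0]]}}

```text
clock: 4.1
position: [0.6978, 0.0201, 0.1898]
ee_rot: [3.135, -0.204, -0.003]
force: [-0.4, 0.9, 0.4]
width: 0.002
gripper_force: 0.0
```

```bash
python3 - <<'E'
from h import *
go(case([.11,.05,.19]))
d=cap('scene'); W=world(d)
P=(W-O)@Ro.from_euler('z',YAW).as_matrix()
m=(abs(P[...,1])<.085)&(abs(P[...,1])>.02)&(P[...,2]>.09)&(P[...,2]<.19)&(P[...,0]>.05)&(P[...,0]<.1)
Q=P[m]; A=np.polyfit(Q[:,2],Q[:,0],1); print('lid outer face x vs z',A, m.sum(),'y',Q[:,1].min(),Q[:,1].max(), 'zmax',Q[:,2].max())
# hypothesis kinematics fit
import ast
E
```

```text
t 4.1 pos [0.6978 0.0201 0.1898] x [ 0.992 -0.13  -0.002] z [-0.002 -0.    -1.   ] F [-0.4  0.9  0.4] w 0.002 g 0.0 q [-0.06  0.59 -0.07  1.41  0.04  1.15 -1.84]
 shift [-1.2  -0.02 -0.  ]
lid outer face x vs z [0.0150337  0.07792326] 272 y -0.03410329404056751 0.08496612830729755 zmax 0.18968870267735
```

```bash
python3 - <<'E'
import numpy as np
f=np.concatenate([[1.57],np.linspace(1.57,0,17)[1:]])
f=np.append(1.60,f)
x=70-130*np.cos(f)+(10+9.5*np.sin(f))*np.sin(f); z=60+130*np.sin(f)+(10+9.5*np.sin(f))*np.cos(f)
print('start dx from 140:',(x[0]-140)/25,(z[0]-190)/25)
print(np.c_[f[1:],np.diff(x)/25,-np.diff(z)/25].round(2).tolist())
E
```

```text
start dx from 140: -1.8686570354156935 -0.024988160355928813
[[1.57, -0.16, -0.03], [1.47, -0.52, -0.05], [1.37, -0.52, 0.0], [1.28, -0.52, 0.05], [1.18, -0.52, 0.11], [1.08, -0.51, 0.16], [0.98, -0.49, 0.21], [0.88, -0.47, 0.26], [0.78, -0.44, 0.31], [0.69, -0.41, 0.36], [0.59, -0.37, 0.4], [0.49, -0.33, 0.43], [0.39, -0.28, 0.47], [0.29, -0.23, 0.5], [0.2, -0.18, 0.52], [0.1, -0.12, 0.53], [0.0, -0.07, 0.54]]
```

{"method": "carry_out", "body": {"commands": [[0,-0.5,0,0,0,0,0],[0,-0.5,0,0,0,0,0],[0,-0.5,0,0,0,0,0],[0,-0.5,0,0,0,0,0]]}}

```text
clock: 4.55
position: [0.6486, 0.0267, 0.1921]
ee_rot: [3.135, -0.205, 0.001]
force: [3.2, -0.9, 3.1]
width: 0.006
gripper_force: 2.1
```

{"method": "carry_out", "body": {"commands": [[0,-0.52,0,-0.05,0,0,0],[0,-0.52,0,0,0,0,0],[0,-0.52,0,0.05,0,0,0],[0,-0.52,0,0.11,0,0,0],[0,-0.51,0,0.16,0,0,0]]}}

```text
clock: 5.05
position: [0.5855, 0.0349, 0.1859]
ee_rot: [-3.135, 0.205, -0.005]
force: [4.2, -1.0, -1.8]
width: 0.004
gripper_force: 1.6
```

```bash
cat > lid.py <<'E'
from h import *
import sys
s=go(None); p=(s['position']-O)@Ro.from_euler('z',YAW).as_matrix(); print('case pos',p.round(4))
d=cap('scene'); W=world(d); P=(W-O)@Ro.from_euler('z',YAW).as_matrix()
m=(P[...,1]<-.02)&(P[...,1]>-.085)&(P[...,2]>.075)&(P[...,0]>-.09)&(P[...,0]<.09)
Q=P[m]; n=len(Q); print(n)
if n>20:
    c=np.linalg.lstsq(np.c_[Q[:,0],np.ones(n)],Q[:,2],rcond=None)[0]; print('lid angle~',np.arctan(-c[0]),'rng x',Q[:,0].min(),Q[:,0].max())
E
python3 lid.py
```

```text
t 5.0 pos [0.5855 0.0349 0.1859] x [ 0.991 -0.13   0.003] z [ 0.003 -0.    -1.   ] F [ 4.2 -1.  -1.8] w 0.004 g 1.6 q [-0.08  0.41 -0.09  1.72  0.04  1.01 -1.89]
case pos [0.0267 0.0494 0.1859]
926
lid angle~ 0.9783936425858316 rng x 0.0016186277940083245 0.07805883204019759
```

{"method": "carry_out", "body": {"commands": [[0,-0.49,0,0.21,0,0,0],[0,-0.47,0,0.26,0,0,0],[0,-0.44,0,0.31,0,0,0],[0,-0.41,0,0.36,0,0,0],[0,-0.37,0,0.4,0,0,0],[0,-0.33,0,0.43,0,0,0]]}}

```text
clock: 5.7
position: [0.5236, 0.0432, 0.1364]
ee_rot: [-3.135, 0.205, -0.004]
force: [3.3, -0.2, 1.9]
width: 0.003
gripper_force: 1.1
```

{"method": "carry_out", "body": {"commands": [[0,-0.28,0,0.4,0,0,0],[0,-0.2,0,0.4,0,0,0],[0,-0.15,0,0.4,0,0,0],[0,-0.1,0,0.3,0,0,0],[0,-0.05,0,0.3,0,0,0]]}}

```text
clock: 6.2
position: [0.5025, 0.0458, 0.09]
ee_rot: [3.135, -0.204, -0.002]
force: [-1.1, 0.5, 1.8]
width: 0.005
gripper_force: 1.1
```

```bash
python3 lid.py
```

```text
t 6.2 pos [0.5025 0.0458 0.09  ] x [ 0.992 -0.13  -0.001] z [-0.001 -0.    -1.   ] F [-1.1  0.5  1.8] w 0.005 g 1.1 q [-0.11  0.41 -0.11  2.01  0.07  0.72 -1.96]
case pos [-0.057   0.0492  0.09  ]
785
lid angle~ 0.6095589751324636 rng x -0.08651572152037966 0.06836092908696681
```

{"method": "carry_out", "body": {"commands": [[0,0,0,0.2,0,0,0],[0,0,0,0.2,0,0,0],[0,0,0,0.2,0,0,0],[0,0,0,0.15,0,0,0],[0,0,0,0.08,0,0,0],[0,0,0,0.05,0,0,0]]}}

```text
clock: 6.85
position: [0.5029, 0.0457, 0.0699]
ee_rot: [3.135, -0.205, -0.0]
force: [-12.9, -1.8, 37.2]
width: 0.005
gripper_force: 18.8
```

{"method": "carry_out", "body": {"commands": [[0,0,0,0.04,0,0,0],[0,0,0,0.04,0,0,0],[0,0,0,0,0,0,0]]}}

```text
clock: 7.15
position: [0.5029, 0.0457, 0.0697]
ee_rot: [3.135, -0.205, 0.001]
force: [-16.3, -1.2, 47.8]
width: 0.009
gripper_force: 24.4
```

{"method": "carry_out", "body": {"commands": [[0.5,0,0,-0.9,0,0,0],[0.5,0,0,-0.9,0,0,0],[0.5,0,0,-0.9,0,0,0],[0.5,0,0,-0.9,0,0,0],[0.5,0,0,-0.9,0,0,0],[0.5,0,0,-0.9,0,0,0],[0.5,0,0,-0.9,0,0,0],[0.5,0,0,-0.9,0,0,0]]}}

```text
clock: 7.95
position: [0.5032, 0.0456, 0.2477]
ee_rot: [3.135, -0.205, 0.001]
force: [-0.5, -0.5, -0.2]
width: 0.498
gripper_force: 0.0
```

{"method": "carry_out", "body": {"commands": [[0.5,0,-0.9,0,0,0,0],[0.5,0,-0.9,0,0,0,0],[0.5,0,-0.9,0,0,0,0],[0.5,0,-0.9,0,0,0,0],[0.5,0,-0.9,0,0,0,0],[0.5,0,-0.9,0,0,0,0]]}}

```text
clock: 8.55
position: [0.5209, 0.1805, 0.2466]
ee_rot: [-3.135, 0.205, -0.001]
force: [0.6, 0.3, 0.1]
width: 0.499
gripper_force: 0.0
```

```bash
python3 - <<'E'
from h import *
from scipy.optimize import least_squares
go(None)
rows=[eval(l) for l in open('log.txt')]+[[[1.09444549,  0.43522271,  0.02493686,  1.57409171, -0.01162912,1.1340373 , -0.07508818],[ 0.22797582, -0.58137279,  0.22594682],[-3.08537066e+00, -5.83326939e-01,  6.31043865e-04]]]
def fk(q,p):
    d1,d3,d5,d7,c,c7=p[:6]; T=Ro.from_euler('z',c); x=np.array([0,0,d1])
    seq=[('z',-q[0],0),('y',q[1],d3),('z',-q[2],0),('y',q[3],d5),('z',-q[4],0),('y',q[5],d7),('z',-q[6]+c7,0)]
    for a,t,d in seq:
        T=T*Ro.from_euler(a,t); x=x+T.apply([0,0,d])
    return x,T
def res(p):
    o=[]
    for q,x,r in rows:
        X,T=fk(q,p); o+=list((X-x)*10)+list((T.inv()*Ro.from_rotvec(r)).as_rotvec())
    return o
best=min((least_squares(res,[.35,.4,.4,.3,c,c7]) for c in(0,) for c7 in(-1.5,0,1.5,3)),key=lambda r:r.cost)
print(best.x.round(3),best.cost,np.abs(best.fun).max(),len(rows))
np.save('kin.npy',best.x)
for n in('top','scene'):
    d=cap(n); np.savez(n+'1.npz',**d); W=world(d); P=(W-O)@Ro.from_euler('z',YAW).as_matrix()
    m=(abs(P[...,1])<.085)&(abs(P[...,0])<.065)&(P[...,2]>.04)&(P[...,2]<.2)&(abs(P[...,1])>.02)
    Q=P[m]; c=np.linalg.lstsq(np.c_[Q[:,:2],np.ones(len(Q))],Q[:,2],rcond=None)[0]; print(n,'lid plane',c.round(4),len(Q))
    # lid+tongue outline
    m=(abs(P[...,2]-.07)<.012)&(abs(P[...,0])<.2)&(abs(P[...,1])<.15)
    r=cv2.minAreaRect((W[m][:,:2]*1000).astype(np.float32)); print(' outline',np.round(r[0],1),np.round(r[1],1),round(r[2],2))
    m=(P[...,2]>.082)&(P[...,2]<.106)&(P[...,0]>-.12)&(P[...,0]<-.06)&(abs(P[...,1])<.04); Q=P[m]
    for sg in(1,-1):
        q=Q[Q[:,1]*sg>0]; print(' ear',sg,len(q),q.mean(0).round(4),q.min(0).round(4),q.max(0).round(4))
    m=(W[...,2]>.075)&(W[...,2]<.14)&(abs(W[...,0]-.597)<.025)&(abs(W[...,1]-.312)<.025); q=W[m]
    print(' rod',len(q),q.mean(0).round(4)); c=np.polyfit(q[:,2],q[:,:2],1);print(' slope',c[0].round(3),'at z.06',(c[0]*.06+c[1]).round(4),'at .12',(c[0]*.12+c[1]).round(4))
b=dict(np.load('scene1.npz'))['pixels']; t=dict(np.load('top1.npz'))['pixels']
c=np.hstack([cv2.resize(b[160:260,280:380],(390,390),interpolation=cv2.INTER_CUBIC),cv2.resize(t[140:240,240:340],(390,390),interpolation=cv2.INTER_CUBIC)]); save('c1',c)
E
```

```text
t 8.6 pos [0.5209 0.1805 0.2466] x [ 0.991 -0.13   0.001] z [ 0.001  0.    -1.   ] F [0.6 0.3 0.1] w 0.499 g 0.0 q [-0.3   0.31 -0.17  1.72  0.06  1.12 -2.19]
[ 0.087  0.565  0.425  0.193 -0.085  1.485] 0.012397516499776549 0.09871420455231018 6
top lid plane [-0.0074 -0.0007  0.0705] 1277
 outline [538.3  -8.9] [179.8 182.6] 82.38
 ear 1 25 [-0.0891  0.016   0.0952] [-0.1048  0.0008  0.082 ] [-0.0733  0.0226  0.1054]
 ear -1 22 [-0.0851 -0.0172  0.0972] [-0.1034 -0.0233  0.0822] [-0.0615 -0.0009  0.1058]
 rod 0 [nan nan nan]<stdin>:30: RuntimeWarning: Mean of empty slice.
  ret = um.true_divide(
Traceback (most recent call last):
TypeError: expected non-empty vector for x
```

```bash
cat > kin.py <<'E'
from h import *
from scipy.optimize import least_squares
import itertools
def fk(q,p,s):
    d1,d3,d5,d7,c,c7=p[:6]; a3,a5,a6=p[6:9]; T=Ro.from_euler('z',c); x=np.array([0,0,d1])
    seq=[('z',s[0]*q[0],(0,0,0)),('y',q[1],(a3,0,d3)),('z',s[1]*q[2],(0,0,0)),('y',q[3],(a5,0,d5)),('z',s[2]*q[4],(0,0,0)),('y',q[5],(a6,0,d7)),('z',s[3]*q[6]+c7,(0,0,0))]
    for a,t,d in seq:
        T=T*Ro.from_euler(a,t); x=x+T.apply(d)
    return x,T
def fit():
    rows=[eval(l) for l in open('log.txt')]+[[[1.09444549,  0.43522271,  0.02493686,  1.57409171, -0.01162912,1.1340373 , -0.07508818],[ 0.22797582, -0.58137279,  0.22594682],[-3.08537066e+00, -5.83326939e-01,  6.31043865e-04]]]
    best=None
    for s in itertools.product((-1,1),repeat=4):
      for c7 in(-1.5,0,1.5,3):
        def res(p):
            o=[]
            for q,x,r in rows:
                X,T=fk(q,p,s); o+=list((X-x)*10)+list((T.inv()*Ro.from_rotvec(r)).as_rotvec())
            return o+list(p[6:9]*.01)
        r=least_squares(res,[.35,.4,.4,.3,0,c7,0,0,0])
        if best is None or r.cost<best[0]: best=(r.cost,r.x,s,np.abs(r.fun).max())
    return best
if __name__=='__main__':
    b=fit(); print(b[0],b[3],b[1].round(4),b[2],len(open('log.txt').readlines()))
    import pickle; pickle.dump(b,open('kin.pkl','wb'))
E
python3 kin.py
python3 - <<'E'
from h import *
d=cap('scene'); np.savez('scene1.npz',**d); W=world(d)
m=(W[...,2]>.075)&(W[...,2]<.14)&(abs(W[...,0]-.597)<.025)&(abs(W[...,1]-.312)<.025); q=W[m]
print(' rod',len(q),q.mean(0).round(4)); c=np.polyfit(q[:,2],q[:,:2],1);print(' slope',c[0].round(3),'at z.06',(c[0]*.06+c[1]).round(4),'at .12',(c[0]*.12+c[1]).round(4))
d0=dict(np.load('top0.npz')); W=world(d0); m=(W[...,2]>.075)&(W[...,2]<.15)&(abs(W[...,0]-.597)<.025)&(abs(W[...,1]-.312)<.025); print('top rod',W[m].round(3).tolist())
hsv=cv2.cvtColor(d0['pixels'],cv2.COLOR_RGB2HSV)
m=(abs(W[...,2]-.06)<.006)&(abs(W[...,0]-.597)<.06)&(abs(W[...,1]-.31)<.06)
r=cv2.minAreaRect((W[m][:,:2]*1000).astype(np.float32)); print('stand',np.round(r[0],1),np.round(r[1],1),round(r[2],2))
for n,(u,v) in {'red1':(250,157),'red2':(278,175),'teal':(225,181)}.items():
    w=W[v-3:v+4,u-3:u+4].reshape(-1,3); print(n,np.nanmedian(w,0).round(3),np.nanmax(w[:,2]).round(3))
E
```

```text
0.008944104480725468 0.07183394502623744 [-0.0895  0.5729  0.4348  0.0097 -0.082   1.4888  0.0264 -0.0015  0.0366] (-1, -1, -1, -1) 5
 rod 69 [0.5971 0.3145 0.108 ]
 slope [-0.039 -0.023] at z.06 [0.5989 0.3156] at .12 [0.5966 0.3142]
top rod [[0.596, 0.312, 0.134], [0.597, 0.31, 0.127], [0.593, 0.316, 0.131], [0.593, 0.312, 0.132], [0.592, 0.308, 0.137], [0.595, 0.308, 0.121], [0.598, 0.31, 0.095], [0.59, 0.313, 0.129], [0.59, 0.309, 0.129], [0.592, 0.308, 0.118], [0.593, 0.307, 0.107], [0.596, 0.308, 0.085], [0.59, 0.312, 0.101], [0.591, 0.309, 0.097], [0.593, 0.308, 0.082], [0.59, 0.312, 0.08]]
stand [593.5 311.9] [71.  70.5] 23.06
red1 [0.686 0.311 0.045] 0.112
red2 [0.618 0.208 0.045] 0.124
teal [0.596 0.405 0.044] 0.088
```

```bash
cat >> h.py <<'E'
rod=np.array([.594,.3115,0]); h=np.array([rod[0],rod[1],0]); h/=np.linalg.norm(h); up=np.array([0,0,1.])
def lean(a,h=h):
    a=np.radians(a); return fr(h*np.cos(a)+up*np.sin(a), h*np.sin(a)-up*np.cos(a))
E
python3 - <<'E'
from h import *
R=lean(35); g=rod+[0,0,.095]; T=g+.015*R.as_matrix()[:,2]; print('T',T)
pre=T-.09*R.as_matrix()[:,2]; print('pre',pre); go(pre,R)
E
```

```text
T [0.6016195  0.31549575 0.08271272]
pre [0.55590251 0.29152127 0.1564364 ]
t 8.7 pos [0.5205 0.1833 0.2465] x [ 0.992 -0.126  0.   ] z [ 0.     0.002 -1.   ] F [ 0.2 -1.5  0.7] w 0.498 g 0.0 q [-0.3   0.31 -0.17  1.71  0.06  1.12 -2.19]
 shift [ 0.86 -4.47  3.61]
 turn [ 1.84  5.91 -5.9 ]
```

{"method": "carry_out", "body": {"commands": [[0.5,0.17,-0.9,0,0,0,0],[0.5,0.17,-0.9,0,0,0,0],[0.5,0.17,-0.9,0,0,0,0],[0.5,0.17,-0.9,0,0,0,0],[0.5,0.17,-0.9,0,0,0,0]]}}

```text
clock: 9.15
position: [0.557, 0.2882, 0.2466]
ee_rot: [3.134, -0.206, 0.001]
force: [1.0, 0.1, -0.2]
width: 0.5
gripper_force: 0.0
```

{"method": "carry_out", "body": {"commands": [[0.5,0,0,0,0.26,0.84,-0.84],[0.5,0,0,0,0.26,0.84,-0.84],[0.5,0,0,0,0.26,0.84,-0.84],[0.5,0,0,0,0.26,0.84,-0.84],[0.5,0,0,0,0.26,0.84,-0.84],[0.5,0,0,0,0.26,0.84,-0.84],[0.5,0,0,0,0.26,0.84,-0.84]]}}

```text
clock: 9.85
position: [0.5562, 0.2879, 0.2473]
ee_rot: [-2.788, -0.683, -0.88]
force: [2.4, -0.5, -0.8]
width: 0.498
gripper_force: 0.0
```

```bash
python3 - <<'E'
from h import *
R=lean(35); g=rod+[0,0,.095]; T=g+.015*R.as_matrix()[:,2]
pre=T-.09*R.as_matrix()[:,2]; go(pre,R)
s=arm.observe(); d=cap('wrist'); save('w1',d['pixels']); np.savez('w1.npz',**d); print(d['mtx'].round(1).tolist(), d['tool_from_camera'].round(3).tolist())
E
```

```text
t 9.8 pos [0.5562 0.2879 0.2473] x [0.726 0.38  0.573] z [ 0.51   0.262 -0.819] F [ 2.4 -0.5 -0.8] w 0.498 g 0.0 q [-0.4   0.16 -0.24  2.1   0.42  0.3  -2.07]
 shift [-2.04 -0.15  3.01]
 turn [ 0.05  0.   -0.01]
[[309.7, 0.0, 321.4], [0.0, 309.7, 195.3], [0.0, 0.0, 1.0]] [[-0.0, -0.951, -0.309, 0.084], [1.0, 0.0, -0.001, 0.002], [0.001, -0.309, 0.951, -0.158], [0.0, 0.0, 0.0, 1.0]]
```

View pics/w1.png

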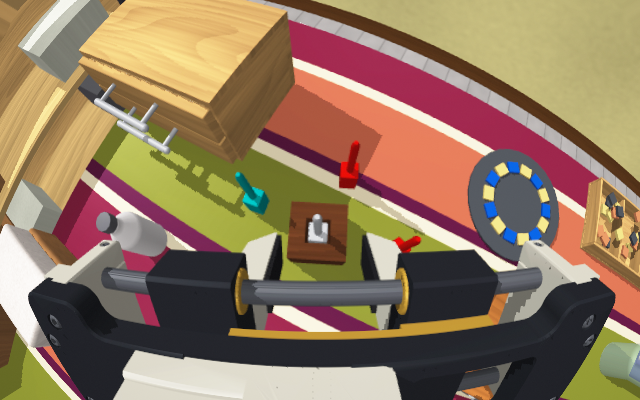

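The wrist view shows the rod at px (318,222), centred between the fingers (263 and 378), with the decoys clear of the path. Now the descent and grasp.

{"method": "carry_out", "body": {"commands": [[0.5,-0.51,-0.04,0.75,0,0,0],[0.5,-0.51,-0.04,0.75,0,0,0],[0.5,-0.51,-0.04,0.75,0,0,0],[0.5,-0.51,-0.04,0.75,0,0,0]]}}

```text
clock: 10.3
position: [0.5561, 0.2909, 0.1642]
ee_rot: [-2.8, -0.679, -0.865]
force: [-0.5, 0.2, 0.0]
width: 0.499
gripper_force: 0.0
```

{"method": "carry_out", "body": {"commands": [[0.5,0,0,0.6,0,0,0],[0.5,0,0,0.6,0,0,0],[0.5,0,0,0.6,0,0,0],[0.5,0,0,0,0,0,0]]}}

```text
clock: 10.7
position: [0.5839, 0.3038, 0.138]
ee_rot: [-2.809, -0.677, -0.84]
force: [0.1, 0.1, 0.8]
width: 0.505
gripper_force: 0.0
```

```bash
python3 - <<'E'
from h import *
R=lean(35); g=rod+[0,0,.095]; T=g+.015*R.as_matrix()[:,2]
go(T,R)
d=cap('wrist'); save('w2',cv2.resize(d['pixels'][120:320,180:460],None,fx=2,fy=2))
E
```

```text
t 10.7 pos [0.5839 0.3038 0.138 ] x [0.744 0.381 0.549] z [ 0.489  0.249 -0.836] F [0.1 0.1 0.8] w 0.505 g 0.0 q [-0.53  0.37 -0.09  2.14  1.07  0.12 -2.74]
 shift [-0.51 -0.1   2.31]
 turn [ 0.07  0.3  -0.08]
```

View pics/w2.png

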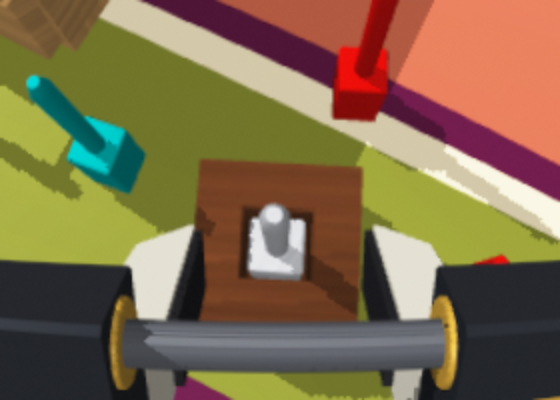

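{"method": "carry_out", "body": {"commands": [[0.5,0,0,-0.3,0,-0.5,0],[0.5,0,0,0,0,-0.5,0],[0.5,0,0,0,0,-0.5,0],[0.5,0,0,0,0,-0.5,0],[0.5,0,0,0,0,-0.5,0]]}}

```text
clock: 11.25
position: [0.5813, 0.3015, 0.1427]
ee_rot: [-2.937, -0.708, -0.518]
force: [-0.0, -0.6, -0.0]
width: 0.505
gripper_force: 0.0
```

```bash
python3 - <<'E'
from h import *
R=lean(20); g=rod+[0,0,.095]; T=g+.015*R.as_matrix()[:,2]
go(T,R)
E
```

```text
t 11.2 pos [0.5813 0.3015 0.1427] x [0.836 0.429 0.341] z [ 0.306  0.151 -0.94 ] F [-0.  -0.6 -0. ] w 0.505 g 0.0 q [-0.14  0.47 -0.59  1.9   0.61  0.58 -2.21]
 shift [-0.05 -0.14  2.61]
 turn [ 0.09  0.01 -0.08]
```

{"method": "carry_out", "body": {"commands": [[0.5,0,-0.03,0.65,0,0,0],[0.5,0,-0.03,0.65,0,0,0],[0.5,0,-0.03,0.65,0,0,0],[0.5,0,-0.03,0.65,0,0,0],[0.5,0,0,0,0,0,0]]}}

```text
clock: 11.75
position: [0.5989, 0.3142, 0.0775]
ee_rot: [-2.938, -0.715, -0.516]
force: [0.1, -0.3, -0.7]
width: 0.502
gripper_force: 0.0
```

```bash
python3 - <<'E'
from h import *
R=lean(20); g=rod+[0,0,.095]; T=g+.015*R.as_matrix()[:,2]
go(T,R)
E
```

```text
t 11.8 pos [0.5989 0.3142 0.0775] x [0.835 0.433 0.339] z [ 0.305  0.149 -0.941] F [ 0.1 -0.3 -0.7] w 0.502 g 0.0 q [-0.24  0.57 -0.48  1.9   0.73  0.47 -2.32]
 shift [ 0.03  0.01 -0.13]
 turn [ 0.09  0.03 -0.04]
```

{"method": "carry_out", "body": {"commands": [[0,0,0,0,0,0,0],[0,0,0,0,0,0,0],[0,0,0,0,0,0,0],[0,0,0,0,0,0,0],[0,0,0,0,0,0,0],[0,0,0,0,0,0,0],[0,0,0,0,0,0,0]], "squeeze": 40}}

```text
clock: 12.45
position: [0.6005, 0.3146, 0.0814]
ee_rot: [-2.936, -0.712, -0.523]
force: [-0.9, -0.9, 3.3]
width: 0.105
gripper_force: 40.0
```

```bash
python3 - <<'E'
from h import *
s=go(None); C=Ro.from_rotvec(s['ee_rot']); print('up in tool',C.inv().apply([0,0,1]).round(3))
E
```

```text
t 12.4 pos [0.6005 0.3146 0.0814] x [0.834 0.431 0.344] z [ 0.309  0.151 -0.939] F [-0.9 -0.9  3.3] w 0.105 g 40.0 q [-0.23  0.57 -0.49  1.9   0.73  0.47 -2.32]
up in tool [ 0.344  0.007 -0.939]
```

{"method": "carry_out", "body": {"commands": [[0,0.1,0,-0.28,0,0,0],[0,0.21,0,-0.56,0,0,0],[0,0.28,0,-0.75,0,0,0],[0,0.28,0,-0.75,0,0,0],[0,0.28,0,-0.75,0,0,0],[0,0.28,0,-0.75,0,0,0],[0,0.28,0,-0.75,0,0,0],[0,0,0,0,0,0,0]]}}

```text
clock: 13.25
position: [0.6014, 0.3165, 0.2063]
ee_rot: [-2.934, -0.712, -0.527]
force: [0.5, 1.1, -3.0]
width: 0.095
gripper_force: 40.0
```

```bash
python3 - <<'E'
from h import *
s=go([.44,.235,.2]); 
d=cap('scene'); save('s2',cv2.resize(d['pixels'][150:350,300:500],(600,600))); W=world(d)
hs=cv2.cvtColor(d['pixels'],cv2.COLOR_RGB2HSV)
E
```

```text
t 13.2 pos [0.6014 0.3165 0.2063] x [0.833 0.431 0.347] z [ 0.311  0.153 -0.938] F [ 0.5  1.1 -3. ] w 0.095 g 40.0 q [-0.11  0.44 -0.66  1.77  0.52  0.72 -2.11]
 shift [-6.87 -0.05 -2.27]
```

View pics/s2.png

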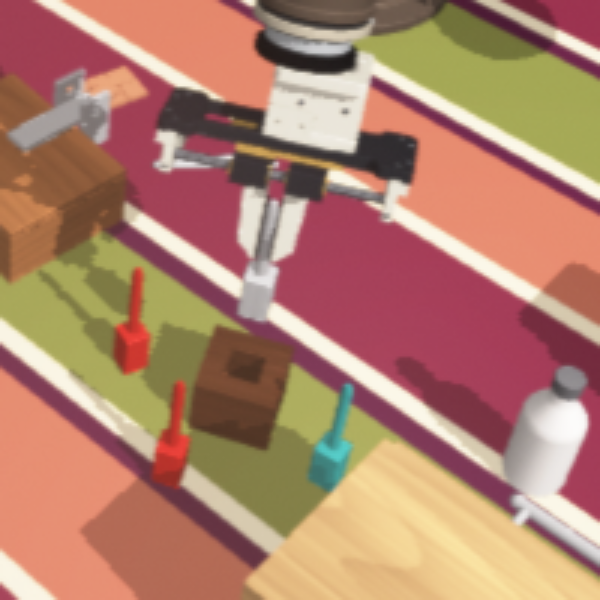

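The block is empty now; the steel pin hangs from the rod with its grip at (258,290), and the decoys are untouched. I carry it to the free spot near (0.41, 0.28) and tilt it down.

{"method": "carry_out", "body": {"commands": [[0,-0.92,-0.29,-0.33,0,0,0],[0,-0.92,-0.29,-0.33,0,0,0],[0,-0.92,-0.29,-0.33,0,0,0],[0,-0.92,-0.29,-0.33,0,0,0],[0,-0.92,-0.29,-0.33,0,0,0],[0,-0.92,-0.29,-0.33,0,0,0],[0,-0.92,-0.29,-0.33,0,0,0],[0,-0.92,-0.29,-0.33,0,0,0]]}}

```text
clock: 14.1
position: [0.3983, 0.2766, 0.2003]
ee_rot: [-2.938, -0.713, -0.518]
force: [-0.4, -0.9, -2.0]
width: 0.101
gripper_force: 40.0
```

{"method": "carry_out", "body": {"commands": [[0,0,0,0,0,-0.8,0],[0,0,0,0,0,-0.8,0],[0,0,0,0,0,-0.8,0],[0,0,0,0,0,-0.8,0],[0,0,0,0,0,-0.8,0],[0,0,0,0,0,-0.8,0],[0,0,0,0,0,-0.8,0]]}}

```text
clock: 14.8
position: [0.4, 0.2772, 0.2007]
ee_rot: [2.982, 0.72, -0.318]
force: [-0.4, -0.0, -3.2]
width: 0.102
gripper_force: 40.0
```

{"method": "carry_out", "body": {"commands": [[0,0,0,0,0,-0.8,0],[0,0,0,0,0,-0.8,0],[0,0,0,0,0,-0.8,0],[0,0,0,0,0,-0.8,0],[0,0,0,0,0,-0.8,0],[0,0,0,0,0,-0.8,0],[0,0,0,0,0,-0.8,0],[0,0,0,0,0,-0.8,0]]}}

```text
clock: 15.6
position: [0.4003, 0.2776, 0.2002]
ee_rot: [2.615, 0.627, -1.186]
force: [0.3, 0.4, -2.5]
width: 0.101
gripper_force: 40.0
```

```bash
python3 - <<'E'
from h import *
s=go([.40,.275,.035],lean(-50)); C=Ro.from_rotvec(s['ee_rot']); print('down in tool',C.inv().apply([0,0,-1]).round(3))
d=cap('scene'); W=world(d); save('s3',d['pixels'])
m=(W[...,2]<s['position'][2]+.03)&(W[...,2]>.04)&(abs(W[...,0]-.36)<.12)&(abs(W[...,1]-.24)<.12)
print(m.sum()); q=W[m]; i=q[:,2].argsort()[:15]; print(q[i].round(3).tolist())
E
```

```text
t 15.6 pos [0.4003 0.2776 0.2002] x [ 0.588  0.295 -0.754] z [-0.668 -0.349 -0.657] F [ 0.3  0.4 -2.5] w 0.101 g 40.0 q [-0.3   0.88 -0.64  1.28  0.14  1.91 -2.07]
 shift [4.94 0.03 4.39]
 turn [-0.01 -0.19 -0.12]
down in tool [ 0.754 -0.008  0.657]
0
[]
```

{"method": "carry_out", "body": {"commands": [[0,0.6,0,0.53,0,0,0],[0,0.6,0,0.53,0,0,0],[0,0.6,0,0.53,0,0,0],[0,0.6,0,0.53,0,0,0],[0,0.6,0,0.53,0,0,0],[0,0.6,0,0.53,0,0,0],[0,0.6,0,0.53,0,0,0]]}}

```text
clock: 16.35
position: [0.4003, 0.2767, 0.0601]
ee_rot: [2.619, 0.629, -1.182]
force: [-0.3, -0.0, -2.2]
width: 0.107
gripper_force: 40.0
```

{"method": "carry_out", "body": {"commands": [[0,0.15,0,0.13,0,0,0],[0,0.15,0,0.13,0,0,0],[0,0.15,0,0.13,0,0,0],[0,0,0,0,0,0,0]]}}

```text
clock: 16.75
position: [0.4005, 0.2768, 0.0468]
ee_rot: [2.619, 0.63, -1.182]
force: [-0.8, -0.1, -2.9]
width: 0.097
gripper_force: 40.0
```

{"method": "carry_out", "body": {"commands": [[0,0.075,0,0.065,0,0,0],[0,0.075,0,0.065,0,0,0],[0,0,0,0,0,0,0]]}}

```text
clock: 17.05
position: [0.4005, 0.2766, 0.0418]
ee_rot: [2.618, 0.629, -1.182]
force: [0.5, -0.3, -1.9]
width: 0.101
gripper_force: 40.0
```

```bash
python3 - <<'E'
from h import *
s=go([.40,.275,.031],lean(-50))
d=cap('scene'); W=world(d); np.savez('s4.npz',**d)
m=(W[...,2]>.006)&(W[...,2]<.07)&(abs(W[...,0]-.37)<.06)&(abs(W[...,1]-.25)<.06)&(d['pixels'].std(-1)<12)
q=W[m]; print(len(q)); print(q[::max(1,len(q)//15)].round(3).tolist())
E
```

```text
t 17.1 pos [0.4005 0.2766 0.0418] x [ 0.589  0.297 -0.751] z [-0.666 -0.348 -0.66 ] F [ 0.5 -0.3 -1.9] w 0.101 g 40.0 q [-0.31  1.05 -0.6   1.35  0.23  1.68 -2.05]
 shift [0.29 0.05 0.32]
 turn [-0.02 -0.23 -0.11]
0
[]
```

{"method": "carry_out", "body": {"commands": [[0,0.06,0,0.053,0,0,0],[0,0.06,0,0.053,0,0,0],[0,0.06,0,0.053,0,0,0],[0,0,0,0,0,0,0]]}}

```text
clock: 17.5
position: [0.4004, 0.2765, 0.0356]
ee_rot: [2.618, 0.63, -1.183]
force: [1.1, -0.8, -3.2]
width: 0.101
gripper_force: 40.0
```

{"method": "carry_out", "body": {"commands": [[0,0.06,0,0.053,0,0,0],[0,0.06,0,0.053,0,0,0],[0,0,0,0,0,0,0]]}}

```text
clock: 17.8
position: [0.4005, 0.2767, 0.0319]
ee_rot: [2.618, 0.63, -1.183]
force: [0.5, 0.3, -0.4]
width: 0.104
gripper_force: 40.0
```

{"method": "carry_out", "body": {"commands": [[0,0.06,0,0.053,0,0,0],[0,0,0,0,0,0,0]]}}

```text
clock: 18.0
position: [0.4008, 0.2768, 0.0308]
ee_rot: [2.619, 0.63, -1.182]
force: [2.6, 0.7, 6.1]
width: 0.098
gripper_force: 40.0
```

{"method": "carry_out", "body": {"commands": [[0.25,0,0,0,0,0,0],[0.4,0,0,0,0,0,0],[0.5,0,0,0,0,0,0],[0.5,0,0,0,0,0,0],[0.5,0,0,0,0,0,0]]}}

```text
clock: 18.5
position: [0.4004, 0.2766, 0.0298]
ee_rot: [2.618, 0.63, -1.183]
force: [0.2, -0.3, 0.7]
width: 0.475
gripper_force: 0.0
```

{"method": "carry_out", "body": {"commands": [[0.5,-0.3,0,-0.26,0,0,0],[0.5,-0.6,0,-0.53,0,0,0],[0.5,-0.75,0,-0.66,0,0,0],[0.5,-0.75,0,-0.66,0,0,0],[0.5,-0.75,0,-0.66,0,0,0],[0.5,-0.75,0,-0.66,0,0,0],[0.5,-0.75,0,-0.66,0,0,0],[0.5,-0.75,0,-0.66,0,0,0]]}}

```text
clock: 19.3
position: [0.3998, 0.2779, 0.2126]
ee_rot: [2.62, 0.631, -1.181]
force: [-0.6, 0.2, -0.3]
width: 0.502
gripper_force: 0.0
```

{"method": "carry_out", "body": {"commands": [[0.5,0,0,0,0,0.95,0],[0.5,0,0,0,0,0.95,0],[0.5,0,0,0,0,0.95,0],[0.5,0,0,0,0,0.95,0],[0.5,0,0,0,0,0.95,0],[0.5,0,0,0,0,0.95,0],[0.5,0,0,0,0,0.95,0],[0.5,0,0,0,0,0.95,0]]}}

```text
clock: 20.1
position: [0.3997, 0.2781, 0.2116]
ee_rot: [3.025, 0.732, -0.124]
force: [-0.5, -0.8, 0.5]
width: 0.501
gripper_force: 0.0
```

```bash
cat >> h.py <<'E'
def wrays(d,px,s):
    "fisheye rays: world origin + dirs for Nx2 pixels"
    K=d['mtx']; p=np.asarray(px,float); a=(p[:,0]-K[0,2])/K[0,0]; b=(p[:,1]-K[1,2])/K[1,1]; r=np.hypot(a,b); k=np.sin(r)/np.maximum(r,1e-9)
    D=np.stack([a*k,b*k,np.cos(r)],1); T=d['tool_from_camera']; C=Ro.from_rotvec(s['ee_rot'])
    return s['position']+C.apply(T[:3,3]), C.apply(D@T[:3,:3].T)
def onz(o,D,z): return o+D*((z-o[2])/D[:,2])[:,None]
E
python3 - <<'E'
from h import *
s=go([.37,.26,.2],lean(0))
d=cap('wrist'); np.savez('w5.npz',pos=s['position'],rot=s['ee_rot'],**d); save('w5',d['pixels'])
E
```

```text
t 20.1 pos [0.3997 0.2781 0.2116] x [ 0.886  0.455 -0.084] z [-0.071 -0.045 -0.996] F [-0.5 -0.8  0.5] w 0.501 g 0.0 q [-0.13  0.38 -0.76  1.81  0.26  1.15 -2.08]
 shift [-1.35  0.1   0.58]
 turn [ 0.07  0.84 -0.08]
```

View pics/w5.png

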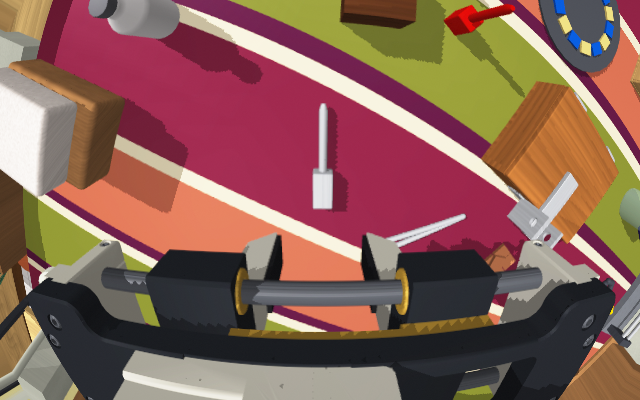

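The wrist view shows the pin lying flat, grip at (322,190) and tip at (323,104), clear of everything. I measure it now.

```bash
python3 - <<'E'
from h import *
f=dict(np.load('w5.npz')); s={'position':f['pos'],'ee_rot':f['rot']}
p=f['pixels'].astype(int); m=((p.max(-1)-p.min(-1)<40)&(p.max(-1)>110)).astype(np.uint8); m[:, :295]=0; m[:,350:]=0; m[:95]=0; m[225:]=0
n,l,st,c=cv2.connectedComponentsWithStats(m); i=1+st[1:,4].argmax(); print(st[i],c[i])
m=l==i
R=[(v,np.flatnonzero(m[v])) for v in range(400) if m[v].any()]
print([(v,u.min(),u.max()) for v,u in R][::5])
rod=[((u.min()+u.max())/2,v) for v,u in R if len(u)<13 and v>108 and v<165]
o,D=wrays(f,rod,s); Q=onz(o,D,.012+.004); 
vx=np.polyfit(np.arange(len(Q)),Q[:,:2],1)[0]; vx/=-np.linalg.norm(vx) if vx@[.886,.464]<0 else np.linalg.norm(vx)
print('rod line',Q[0].round(4),Q[-1].round(4),'dir az deg',np.degrees(np.arctan2(vx[1],vx[0])).round(2))
o,D=wrays(f,[(323,R[0][0])],s); tip=onz(o,D,.012)[0]; print('tip',tip.round(4))
sh=[v for v,u in R if len(u)>=16]; o,D=wrays(f,[(322.5,sh[0]),(322.5,sh[-1])],s); print('shoulder row',sh[0],onz(o,D,.024)[0].round(4),'end',sh[-1],onz(o,D,.024)[1].round(4),onz(o,D,0)[1].round(4))
E
```

```text
[ 313  104   20  105 1330] [322.57293233 167.38796992]
[(104, np.int64(321), np.int64(325)), (109, np.int64(319), np.int64(326)), (114, np.int64(319), np.int64(327)), (119, np.int64(319), np.int64(327)), (124, np.int64(319), np.int64(327)), (129, np.int64(319), np.int64(327)), (134, np.int64(319), np.int64(326)), (139, np.int64(319), np.int64(326)), (144, np.int64(319), np.int64(326)), (149, np.int64(319), np.int64(326)), (154, np.int64(319), np.int64(326)), (159, np.int64(319), np.int64(326)), (164, np.int64(319), np.int64(326)), (169, np.int64(313), np.int64(331)), (174, np.int64(313), np.int64(332)), (179, np.int64(313), np.int64(332)), (184, np.int64(313), np.int64(332)), (189, np.int64(313), np.int64(332)), (194, np.int64(313), np.int64(332)), (199, np.int64(313), np.int64(332)), (204, np.int64(313), np.int64(332))]
rod line [0.4511 0.2999 0.016 ] [0.394  0.2704 0.016 ] dir az deg 26.63
tip [0.4561 0.3017 0.012 ]
shoulder row 169 [0.3908 0.2688 0.024 ] end 208 [0.3471 0.2462 0.024 ] [0.3372 0.2408 0.    ]
```

```bash
cat >> h.py <<'E'
az=np.radians(26.63); pd=np.array([np.cos(az),np.sin(az),0]); G=np.array([.366,.256,0])
E
python3 - <<'E'
from h import *
s=go(G+[0,0,.06],lean(0,pd)); R=lean(0,pd); print('after turn:',(R.inv().apply(G+[0,0,.06]-s['position'])/.025).round(2))
E
```

```text
t 20.1 pos [0.3977 0.2777 0.212 ] x [ 0.886  0.458 -0.079] z [-0.066 -0.044 -0.997] F [-5.1 -1.6 -0. ] w 0.502 g 0.0 q [-0.13  0.37 -0.76  1.81  0.26  1.14 -2.08]
 shift [-1.04  0.13  6.18]
 turn [0.09 0.79 0.13]
after turn: [-1.52  0.21  6.08]
```

{"method": "carry_out", "body": {"commands": [[0.5,0,0,0,0.09,0.79,0.13],[0.5,-0.38,0.05,0.9,0,0,0],[0.5,-0.38,0.05,0.9,0,0,0],[0.5,-0.38,0.05,0.9,0,0,0],[0.5,-0.38,0.05,0.9,0,0,0],[0.5,0,0,0.9,0,0,0],[0.5,0,0,0.9,0,0,0],[0.5,0,0,0.4,0,0,0]]}}

```text
clock: 20.95
position: [0.3663, 0.2554, 0.0646]
ee_rot: [3.056, 0.718, -0.019]
force: [0.0, 0.2, -0.1]
width: 0.501
gripper_force: 0.0
```

```bash
python3 - <<'E'
from h import *
s=go(G+[0,0,.005],lean(0,pd))
E
```

```text
t 20.9 pos [0.3663 0.2554 0.0646] x [ 0.895  0.445 -0.012] z [-0.011 -0.005 -1.   ] F [ 0.   0.2 -0.1] w 0.501 g 0.0 q [-0.21  0.47 -0.67  2.12  0.44  0.7  -2.28]
 shift [ 0.03 -0.02  2.38]
 turn [-0.    0.12 -0.03]
```

{"method": "carry_out", "body": {"commands": [[0.5,0,0,0.6,0,0.12,-0.03],[0.5,0,0,0.6,0,0,0],[0.5,0,0,0.6,0,0,0],[0.5,0,0,0.4,0,0,0],[0.5,0,0,0.18,0,0,0],[0.5,0,0,0,0,0,0]]}}

```text
clock: 21.55
position: [0.3666, 0.256, 0.0057]
ee_rot: [-3.056, -0.723, -0.001]
force: [-0.1, -0.2, -0.6]
width: 0.503
gripper_force: 0.0
```

{"method": "carry_out", "body": {"commands": [[0,0,0,0,0,0,0],[0,0,0,0,0,0,0],[0,0,0,0,0,0,0],[0,0,0,0,0,0,0],[0,0,0,0,0,0,0],[0,0,0,0,0,0,0]], "squeeze": 50}}

```text
clock: 22.15
position: [0.3668, 0.2565, 0.0061]
ee_rot: [-3.055, -0.723, -0.003]
force: [-1.0, 0.8, 6.3]
width: 0.26
gripper_force: 50.0
```

```bash
python3 - <<'E'
from h import *
s=go(None,lean(0,pd)); s=arm.observe()
print(case([-.087,0,.086]), case([-.087,.15,.15]), np.degrees(np.arctan2(*(-CY)[[1,0]])))
E
```

```text
t 22.1 pos [0.3668 0.2565 0.0061] x [0.894 0.448 0.002] z [ 0.001  0.003 -1.   ] F [-1.   0.8  6.3] w 0.260 g 50.0 q [-0.29  0.56 -0.57  2.18  0.58  0.55 -2.4 ]
 turn [-0.02 -0.02 -0.  ]
[0.46626425 0.00100631 0.086     ] [0.48610271 0.14968864 0.15      ] -97.6
```

Width 23.9 mm, so the grip is held. Joint 7 suits entry from the -y side, and either side is allowed. I lift, turn the tip to +case y and go over to the -y side.

{"method": "carry_out", "body": {"commands": [[0,0,0,-0.4,0,0,0],[0,0,0,-0.9,0,0,0],[0,0,0,-0.9,0,0,0],[0,0,0,-0.95,0,0,-0.9],[0,0,0,-0.95,0,0,-0.9],[0,0,0,-0.95,0,0,-0.9],[0,0,0,-0.95,0,0,-0.9],[0,0,0,-0.95,0,0,-0.9]]}}

```text
clock: 22.95
position: [0.3658, 0.2548, 0.1805]
ee_rot: [-2.815, -1.392, 0.0]
force: [0.5, 0.6, -3.7]
width: 0.254
gripper_force: 50.0
```

{"method": "carry_out", "body": {"commands": [[0,0,0,-0.8,0,0,-0.9],[0,0,0,0,0,0,-0.9],[0,0,0,0,0,0,-0.9],[0,0,0,0,0,0,-0.9],[0,0,0,0,0,0,-0.9],[0,0,0,0,0,0,-0.73]]}}

```text
clock: 23.55
position: [0.3659, 0.2547, 0.1995]
ee_rot: [-2.36, -2.073, 0.0]
force: [0.1, 0.5, -2.4]
width: 0.258
gripper_force: 50.0
```

{"method": "carry_out", "body": {"commands": [[0,-0.8,0.25,0,0,0,0],[0,-0.8,0.25,0,0,0,0],[0,-0.8,0.25,0,0,0,0],[0,-0.8,0.25,0,0,0,0],[0,-0.8,0.25,0,0,0,0],[0,-0.8,0.25,0,0,0,0],[0,-0.8,0.25,0,0,0,0],[0,-0.8,0.25,0,0,0,0]]}}

```text
clock: 24.35
position: [0.394, 0.089, 0.1992]
ee_rot: [-2.363, -2.068, 0.0]
force: [-0.8, 0.1, -2.1]
width: 0.262
gripper_force: 50.0
```

{"method": "carry_out", "body": {"commands": [[0,-0.8,0.25,0,0,0,0],[0,-0.8,0.25,0,0,0,0],[0,-0.8,0.25,0,0,0,0],[0,-0.8,0.25,0,0,0,0],[0,-0.8,0.25,0,0,0,0],[0,-0.8,0.25,0,0,0,0],[0,-0.8,0.25,0,0,0,0],[0,-0.8,0.25,0,0,0,0]]}}

```text
clock: 25.15
position: [0.4222, -0.0759, 0.1989]
ee_rot: [-2.363, -2.068, -0.0]
force: [-0.2, 0.6, -3.5]
width: 0.26
gripper_force: 50.0
```

{"method": "carry_out", "body": {"commands": [[0,-0.8,0.3,0,0,0,0],[0,-0.8,0.3,0,0,0,0],[0,-0.8,0.3,0,0,0,0],[0,-0.8,0.3,0,0,0,0]]}}

```text
clock: 25.55
position: [0.4414, -0.1591, 0.1987]
ee_rot: [-2.363, -2.067, -0.001]
force: [-0.5, 0.1, -2.8]
width: 0.257
gripper_force: 50.0
```

```bash
python3 - <<'E'
from h import *
s=go(case([-.087,-.16,.0801]),lean(0,CY))
E
```

```text
t 25.6 pos [ 0.4414 -0.1591  0.1987] x [0.133 0.991 0.002] z [-0.001  0.002 -1.   ] F [-0.5  0.1 -2.8] w 0.257 g 50.0 q [ 1.    0.37 -0.97  1.92  0.35  1.04 -0.25]
 shift [0.07 0.15 4.75]
 turn [-0.01 -0.02 -0.01]
```

{"method": "carry_out", "body": {"commands": [[0,0,0.04,0.8,0,0,0],[0,0,0.04,0.8,0,0,0],[0,0,0.04,0.8,0,0,0],[0,0,0.03,0.8,0,0,0],[0,0,0,0.8,0,0,0],[0,0,0,0.75,0,0,0],[0,0,0,0,0,0,0]]}}

```text
clock: 26.25
position: [0.4437, -0.1584, 0.0782]
ee_rot: [-2.36, -2.065, 0.002]
force: [-0.0, 1.2, -3.7]
width: 0.258
gripper_force: 50.0
```

```bash
python3 - <<'E'
from h import *
s=go(case([-.087,-.16,.0801]),lean(0,CY))
d=cap('wrist'); np.savez('w6.npz',pos=s['position'],rot=s['ee_rot'],**d); save('w6',cv2.resize(d['pixels'][0:300,160:560],(800,600),interpolation=cv2.INTER_CUBIC))
E
```

```text
t 26.2 pos [ 0.4437 -0.1584  0.0782] x [0.133 0.991 0.002] z [-0.004  0.003 -1.   ] F [-0.   1.2 -3.7] w 0.258 g 50.0 q [ 0.86  0.53 -0.84  2.05  0.54  0.8  -0.44]
 shift [ 0.04  0.05 -0.08]
 turn [-0.05 -0.02 -0.  ]
```

View pics/w6.png

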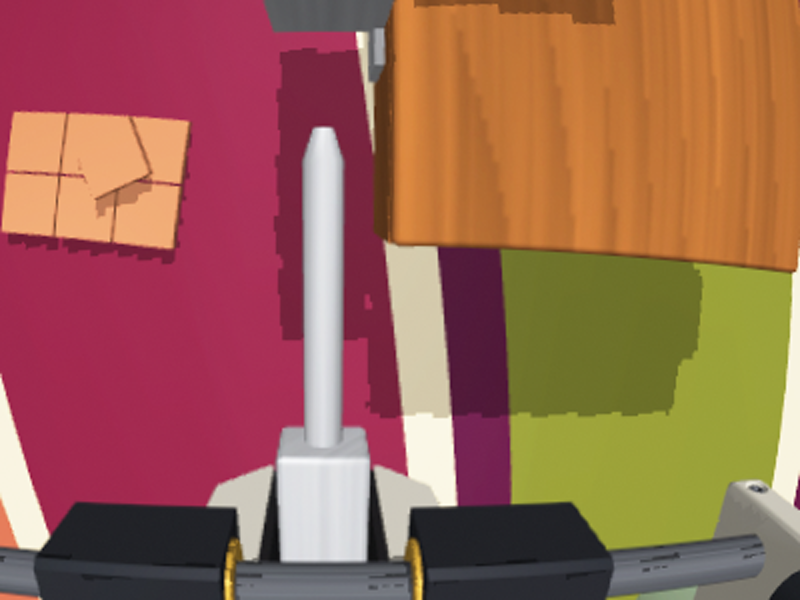

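The picture shows the rod pointing straight ahead along col ~321 (orig.), tip at crop (322,130), with the ear at the top edge (265-385, 0-30). I advance 28 mm so that the ear comes into view before the tip reaches it.

{"method": "carry_out", "body": {"commands": [[0,0.3,0.02,-0.04,-0.05,0,0],[0,0.3,0.02,-0.04,0,0,0],[0,0.3,0,0,0,0,0],[0,0.2,0,0,0,0,0],[0,0,0,0,0,0,0]]}}

```text
clock: 26.8
position: [0.451, -0.1302, 0.0823]
ee_rot: [2.36, 2.069, 0.008]
force: [1.1, 0.4, -1.7]
width: 0.258
gripper_force: 50.0
```

```bash
python3 - <<'E'
from h import *
s=go(case([-.087,-.133,.0801]),lean(0,CY))
d=cap('wrist'); np.savez('w7.npz',pos=s['position'],rot=s['ee_rot'],**d); save('w7',cv2.resize(d['pixels'][0:150,240:400],(640,600),interpolation=cv2.INTER_CUBIC))
E
```

```text
t 26.8 pos [ 0.451  -0.1302  0.0823] x [0.131 0.991 0.002] z [ 0.006  0.001 -1.   ] F [ 1.1  0.4 -1.7] w 0.258 g 50.0 q [ 0.81  0.51 -0.84  2.06  0.54  0.79 -0.5 ]
 shift [-0.04 -0.09  0.09]
 turn [ 0.06 -0.02  0.01]
```

View pics/w7.png

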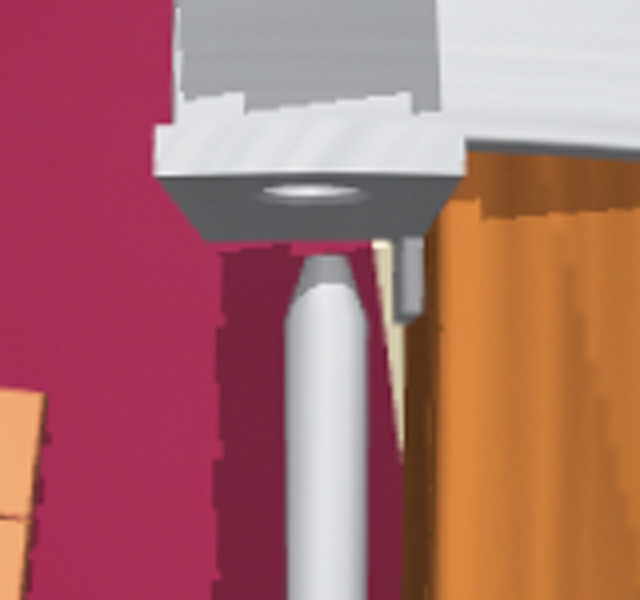

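The ear's near face and its eye are at crop (312,190), the rod axis at col 326, so the rod needs a lateral shift. I measure it by casting rays.

```bash
python3 - <<'E'
from h import *
f=dict(np.load('w7.npz')); s={'position':f['pos'],'ee_rot':f['rot']}; C=Ro.from_rotvec(s['ee_rot'])
def L(px,z):
    o,D=wrays(f,[(240+u/4,v/4) for u,v in px],s); P=onz(o,D,z); return C.inv().apply(P-s['position'])*1000, (P-O)@Ro.from_euler('z',YAW).as_matrix()*1000
zr=s['position'][2]+.0059
for n,px,z in [('ear front top',[(155,177),(465,177)],.102),('ear back top',[(155,125),(465,125)],.102),('eye rim ends (face y -23)',[(255,190),(368,190)],.0885),('rod edges mid',[(288,400),(366,400)],zr),('rod far back',[(290,580),(368,580)],zr),('tip',[(303,256),(350,256)],zr)]:
    t,c=L(px,z); print(n,'tool',t.round(1).tolist(),'mid y %.2f'%t[:,1].mean(),'case',c.round(1).tolist())
# eye top rim: intersect ray with ear front plane x_tool
t,c=L([(155,177),(465,177)],.102); xf=t[:,0].mean()
for v in (182,186,206,240):
    o,D=wrays(f,[(240+312/4,v/4)],s); ot=C.inv().apply(o-s['position']); Dt=C.inv().apply(D)[0]; k=(xf/1000-ot[0])/Dt[0]; P=s['position']+C.apply(ot+k*Dt); print('row',v,'on front face z',(P[2]*1000).round(1),'y_tool',((ot+k*Dt)[1]*1000).round(1))
E
```

```text
ear front top tool [[107.5, -17.8, -19.6], [107.4, 16.0, -19.4]] mid y -0.89 case [[-102.9, -24.7, 102.0], [-69.0, -24.8, 102.0]]
ear back top tool [[113.5, -17.9, -19.6], [113.4, 16.1, -19.4]] mid y -0.90 case [[-102.9, -18.7, 102.0], [-69.0, -18.7, 102.0]]
eye rim ends (face y -23) tool [[107.9, -7.6, -6.0], [107.8, 5.9, -5.9]] mid y -0.87 case [[-92.6, -24.3, 88.5], [-79.1, -24.3, 88.5]]
rod edges mid tool [[81.9, -3.7, -5.8], [81.9, 5.7, -5.7]] mid y 0.99 case [[-88.6, -50.2, 88.2], [-79.2, -50.2, 88.2]]
rod far back tool [[59.7, -3.6, -5.8], [59.7, 6.1, -5.7]] mid y 1.25 case [[-88.5, -72.5, 88.2], [-78.8, -72.5, 88.2]]
tip tool [[99.6, -1.9, -5.7], [99.6, 3.7, -5.7]] mid y 0.93 case [[-86.8, -32.5, 88.2], [-81.2, -32.5, 88.2]]
row 182 on front face z 96.6 y_tool -0.7
row 186 on front face z 93.8 y_tool -0.7
row 206 on front face z 77.8 y_tool -0.9
row 240 on front face z 41.2 y_tool -1.3
```

{"method": "carry_out", "body": {"commands": [[0,0,-0.076,0.088,0.06,0,0],[0,0,0,0,0,0,0]]}}

```text
clock: 27.05
position: [0.4483, -0.1314, 0.0793]
ee_rot: [-2.363, -2.066, 0.0]
force: [0.7, -0.4, -2.7]
width: 0.257
gripper_force: 50.0
```

```bash
python3 - <<'E'
from h import *
s=go(np.array([.451,-.1302,.0801])-.0019*CX,lean(0,CY))
E
```

```text
t 27.1 pos [ 0.4483 -0.1314  0.0793] x [0.133 0.991 0.002] z [-0.002  0.002 -1.   ] F [ 0.7 -0.4 -2.7] w 0.257 g 50.0 q [ 0.81  0.52 -0.84  2.06  0.54  0.79 -0.5 ]
 shift [ 0.06  0.03 -0.03]
 turn [-0.02 -0.02 -0.01]
```

{"method": "carry_out", "body": {"commands": [[0,0.1,0.015,-0.02,0,0,0],[0,0.2,0,0,0,0,0],[0,0.2,0,0,0,0,0],[0,0.2,0,0,0,0,0],[0,0,0,0,0,0,0]]}}

```text
clock: 27.55
position: [0.4517, -0.1127, 0.0804]
ee_rot: [-2.361, -2.069, -0.002]
force: [0.0, 0.5, -2.3]
width: 0.256
gripper_force: 50.0
```

```bash
python3 - <<'E'
from h import *
P=[]
for i in range(4):
    d=cap('wrist'); P.append(arm.observe()['position'])
P=np.array(P); print(P.round(4)); s=go(None,lean(0,CY))
np.savez('w8.npz',pos=P.mean(0),rot=s['ee_rot'],**d); save('w8',cv2.resize(d['pixels'][0:150,240:400],(640,600),interpolation=cv2.INTER_CUBIC))
E
```

```text
[[ 0.4515 -0.1132  0.0803]
 [ 0.4515 -0.1136  0.0802]
 [ 0.4514 -0.1138  0.0802]
 [ 0.4514 -0.1139  0.0802]]
t 27.8 pos [ 0.4514 -0.1139  0.0802] x [0.133 0.991 0.002] z [-0.001  0.002 -1.   ] F [ 0.6 -0.5 -2.8] w 0.260 g 50.0 q [ 0.77  0.52 -0.84  2.07  0.54  0.79 -0.53]
 turn [-0.01 -0.02 -0.01]
```

View pics/w8.png

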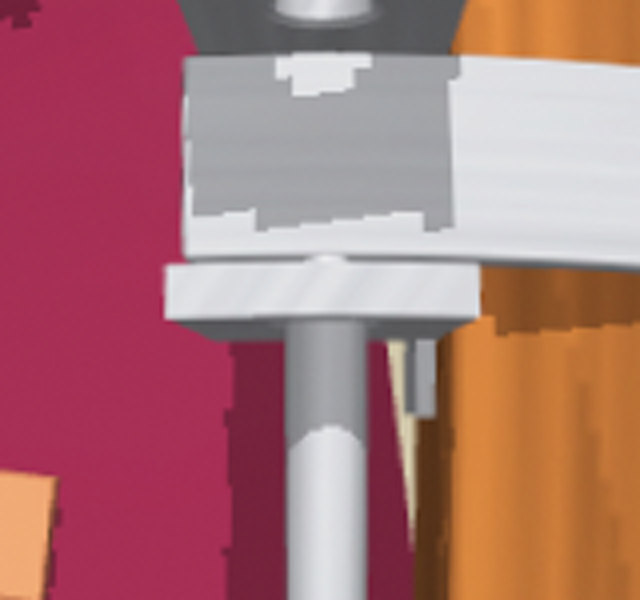

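The tip has passed the first eye at (326,258) without force, and the second eye is in line at (328,10). I push on slowly.

{"method": "carry_out", "body": {"commands": [[0,0.3,0,0,0,0,0],[0,0.3,0,0,0,0,0],[0,0.3,0,0,0,0,0],[0,0.2,0,0,0,0,0],[0,0,0,0,0,0,0]]}}

```text
clock: 28.25
position: [0.4553, -0.0853, 0.0804]
ee_rot: [-2.361, -2.069, -0.002]
force: [-0.1, -0.3, -2.6]
width: 0.258
gripper_force: 50.0
```

{"method": "carry_out", "body": {"commands": [[0,0.2,0,0,0,0,0],[0,0.2,0,0,0,0,0],[0,0.2,0,0,0,0,0],[0,0,0,0,0,0,0]]}}

```text
clock: 28.65
position: [0.4573, -0.0708, 0.0804]
ee_rot: [-2.362, -2.069, -0.002]
force: [-0.8, -0.4, -3.2]
width: 0.257
gripper_force: 50.0
```

```bash
python3 - <<'E'
from h import *
s=go(case([-.087,-.0455,.0801]),lean(0,CY))
E
```

```text
t 28.6 pos [ 0.4573 -0.0708  0.0804] x [0.132 0.991 0.002] z [-0.     0.002 -1.   ] F [-0.8 -0.4 -3.2] w 0.257 g 50.0 q [ 0.68  0.51 -0.85  2.07  0.54  0.79 -0.63]
 shift [ 1.07 -0.02  0.02]
 turn [-0.01 -0.02  0.  ]
```

{"method": "carry_out", "body": {"commands": [[0,0.25,0,0,0,0,0],[0,0.25,0,0,0,0,0],[0,0.2,0,0,0,0,0],[0,0.1,0,0,0,0,0],[0,0,0,0,0,0,0]]}}

```text
clock: 29.15
position: [0.4598, -0.0513, 0.0804]
ee_rot: [-2.362, -2.068, -0.002]
force: [0.5, 0.1, -2.6]
width: 0.258
gripper_force: 50.0
```

{"method": "carry_out", "body": {"commands": [[0,0.08,0,0,0,0,0],[0,0.08,0,0,0,0,0],[0,0,0,0,0,0,0]]}}

```text
clock: 29.45
position: [0.4603, -0.0477, 0.0804]
ee_rot: [-2.363, -2.067, -0.002]
force: [0.5, -0.4, -3.2]
width: 0.259
gripper_force: 50.0
```

{"method": "carry_out", "body": {"commands": [[0,0.06,0,0,0,0,0],[0,0,0,0,0,0,0]]}}

```text
clock: 29.65
position: [0.4605, -0.0463, 0.0804]
ee_rot: [-2.363, -2.067, -0.001]
force: [0.9, -0.5, -3.5]
width: 0.257
gripper_force: 50.0
```

{"method": "carry_out", "body": {"commands": [[0,0.06,0,0,0,0,0],[0,0.06,0,0,0,0,0],[0,0,0,0,0,0,0]]}}

```text
clock: 29.95
position: [0.4609, -0.0431, 0.0804]
ee_rot: [-2.363, -2.068, -0.002]
force: [0.1, 0.2, -2.7]
width: 0.259
gripper_force: 50.0
```

{"method": "carry_out", "body": {"commands": [[0,0.06,0,0,0,0,0],[0,0,0,0,0,0,0]]}}

```text
clock: 30.15
position: [0.4609, -0.0427, 0.0803]
ee_rot: [-2.364, -2.067, 0.0]
force: [-0.1, -4.3, -1.4]
width: 0.256
gripper_force: 50.0
```

{"method": "carry_out", "body": {"commands": [[0,0.05,0,0,0,0,0],[0,0,0,0,0,0,0]]}}

```text
clock: 30.35
position: [0.4609, -0.0427, 0.0803]
ee_rot: [-2.366, -2.067, 0.003]
force: [-0.8, -8.3, 0.8]
width: 0.254
gripper_force: 50.0
```

The shoulder meets the ear: motion has stopped and the force is building. I release and retreat.

{"method": "carry_out", "body": {"commands": [[0.3,0,0,0,0,0,0],[0.4,0,0,0,0,0,0],[0.45,0,0,0,0,0,0],[0.45,0,0,0,0,0,0]]}}

```text
clock: 30.75
position: [0.4614, -0.0403, 0.0805]
ee_rot: [-2.362, -2.068, -0.002]
force: [0.5, 0.3, -0.4]
width: 0.444
gripper_force: 0.0
```

{"method": "carry_out", "body": {"commands": [[0.45,0,0,-0.3,0,0,0],[0.45,0,0,-0.6,0,0,0],[0.45,0,0,-0.9,0,0,0],[0.45,0,0,-0.9,0,0,0],[0.45,0,0,-0.9,0,0,0],[0.45,0,0,0,0,0,0]]}}

```text
clock: 31.35
position: [0.463, -0.0403, 0.1733]
ee_rot: [2.363, 2.068, 0.006]
force: [0.0, -0.3, -1.0]
width: 0.452
gripper_force: 0.0
```

```bash
python3 - <<'E'
from h import *
s=go(None); d=cap('wrist'); np.savez('w9.npz',pos=s['position'],rot=s['ee_rot'],**d)
p=d['pixels'].astype(int); m=(p.max(-1)-p.min(-1)<25)
# along the pin's column: project case points into image & sample profile along the axis
T=d['tool_from_camera']; C=Ro.from_rotvec(s['ee_rot']); K=d['mtx']
def proj(P):
    c=(C.inv().apply(P-s['position'])-T[:3,3])@T[:3,:3]; r=np.hypot(c[:,0],c[:,1]); k=np.arctan2(r,c[:,2])/r
    return np.c_[c[:,0]*k*K[0,0]+K[0,2],c[:,1]*k*K[1,1]+K[1,2]]
R=Ro.from_euler('z',YAW)
ys=np.arange(-.08,.07,.004)
for dx in(-.0095,0,.0095):   # at z=98: grip top face; 
    uv=proj(np.array([case([-.0875+dx,y,.098]) for y in ys])).round().astype(int)
    print(dx,[(int(y*1000),int(p[v,u].mean()),int(m[v,u])) if 0<=v<400 and 0<=u<640 else None for y,(u,v) in zip(ys,uv)])
dt=cap('scene'); W=world(dt); P=(W-O)@R.as_matrix()
for nm,lo,hi in(('grip',-.08,-.027),('rod out',.027,.07)):
    q=P[(P[...,0]>-.105)&(P[...,0]<-.071)&(P[...,1]>lo)&(P[...,1]<hi)&(P[...,2]>.078)&(P[...,2]<.105)]
    print(nm,len(q),q.mean(0).round(4) if len(q) else '',q.min(0).round(4) if len(q) else '',q.max(0).round(4) if len(q) else '')
q=P[(abs(P[...,0])<.06)&(abs(P[...,1])<.08)&(abs(P[...,1])>.02)&(P[...,2]>.03)&(P[...,2]<.12)]; print('lid',np.median(q[:,2]),len(q))
E
```

```text
t 31.4 pos [ 0.463  -0.0403  0.1733] x [0.133 0.991 0.002] z [ 0.004  0.002 -1.   ] F [ 0.  -0.3 -1. ] w 0.452 g 0.0 q [ 0.73  0.39 -0.95  1.97  0.38  0.97 -0.55]
-0.0095 [(-80, 63, 0), (-76, 63, 0), (-72, 63, 0), (-67, 64, 0), (-63, 181, 1), (-59, 183, 1), (-55, 186, 1), (-51, 188, 1), (-47, 190, 1), (-43, 192, 1), (-39, 196, 1), (-35, 198, 1), (-31, 184, 1), (-27, 141, 1), (-23, 208, 1), (-19, 205, 1), (-15, 163, 1), (-11, 94, 1), (-7, 211, 1), (-3, 154, 1), (0, 153, 1), (4, 155, 1), (8, 158, 1), (12, 156, 1), (16, 210, 1), (20, 210, 1), (24, 161, 1), (28, 93, 0), (32, 93, 0), (36, 93, 0), (40, 94, 0), (44, 93, 0), (48, 94, 0), (52, 94, 0), (56, 95, 0), (60, 96, 0), (64, 96, 0), (68, 95, 0)]
0 [(-80, 62, 0), (-76, 61, 0), (-72, 61, 0), (-67, 81, 0), (-63, 199, 1), (-59, 198, 1), (-55, 200, 1), (-51, 200, 1), (-47, 200, 1), (-43, 202, 1), (-39, 203, 1), (-35, 209, 1), (-31, 210, 1), (-27, 155, 1), (-23, 214, 1), (-19, 203, 1), (-15, 194, 1), (-11, 198, 1), (-7, 198, 1), (-3, 199, 1), (0, 200, 1), (4, 200, 1), (8, 149, 1), (12, 148, 1), (16, 216, 1), (20, 210, 1), (24, 201, 1), (28, 
[... 199 characters left out ...]
, 100, 0), (-63, 200, 1), (-59, 200, 1), (-55, 201, 1), (-51, 201, 1), (-47, 201, 1), (-43, 201, 1), (-39, 201, 1), (-35, 202, 1), (-31, 204, 1), (-27, 148, 1), (-23, 208, 1), (-19, 202, 1), (-15, 163, 1), (-11, 94, 1), (-7, 208, 1), (-3, 152, 1), (0, 153, 1), (4, 153, 1), (8, 156, 1), (12, 155, 1), (16, 207, 1), (20, 213, 1), (24, 161, 1), (28, 235, 0), (32, 235, 0), (36, 236, 0), (40, 235, 0), (44, 236, 0), (48, 236, 0), (52, 237, 0), (56, 237, 0), (60, 237, 0), (64, 237, 1), (68, 237, 1)]
grip 90 [-0.0838 -0.0487  0.0922] [-0.1013 -0.0696  0.0801] [-0.0733 -0.0296  0.098 ]
rod out 28 [-0.0855  0.042   0.093 ] [-0.0917  0.0277  0.087 ] [-0.0806  0.0558  0.0979]
lid 0.07095880007561173 1166
```

Lid shut (0.071), pin through both ears. I check the shoulder gap more finely.

```bash
python3 - <<'E'
from h import *
f=dict(np.load('w9.npz')); s={'position':f['pos'],'ee_rot':f['rot']}; C=Ro.from_rotvec(s['ee_rot']); T=f['tool_from_camera']; K=f['mtx']; g=cv2.cvtColor(f['pixels'],cv2.COLOR_RGB2GRAY).astype(np.float32)
def proj(P):
    c=(C.inv().apply(P-s['position'])-T[:3,3])@T[:3,:3]; r=np.hypot(c[:,0],c[:,1]); k=np.arctan2(r,c[:,2])/r
    return np.c_[c[:,0]*k*K[0,0]+K[0,2],c[:,1]*k*K[1,1]+K[1,2]].astype(np.float32)
def prof(dx,z,a,b):
    ys=np.arange(a,b,.001); uv=proj(np.array([case([-.0875+dx,y,z]) for y in ys])); v=cv2.remap(g,uv[:,0].copy(),uv[:,1].copy(),1).ravel()
    print(dx,z,[(round(y*1000),int(i)) for y,i in zip(ys,v)], 'rows',uv[0,1],uv[-1,1])
prof(.008,.098,-.035,-.014); prof(.014,.102,-.03,-.014); prof(0,.098,-.072,-.06); prof(.014,.102,.012,.03); prof(0,.086,.048,.062)
E
```

```text
0.008 0.098 [(-35, 204), (-34, 203), (-33, 204), (-32, 204), (-31, 204), (-30, 181), (-29, 152), (-28, 148), (-27, 144), (-26, 139), (-25, 176), (-24, 208), (-23, 210), (-22, 209), (-21, 206), (-20, 199), (-19, 178), (-18, 159), (-17, 160), (-16, 159), (-15, 158), (-14, 156)] rows 196.5087 170.66084
0.014 0.102 [(-30, 67), (-29, 99), (-28, 99), (-27, 98), (-26, 99), (-25, 111), (-24, 161), (-23, 202), (-22, 206), (-21, 208), (-20, 208), (-19, 204), (-18, 183), (-17, 161), (-16, 161), (-15, 161)] rows 191.9655 173.15062
0 0.098 [(-72, 53), (-71, 54), (-70, 54), (-69, 54), (-68, 67), (-67, 136), (-66, 195), (-65, 200), (-64, 199), (-63, 200), (-62, 200), (-61, 200)] rows 238.70998 226.65866
0.014 0.102 [(12, 154), (13, 154), (14, 154), (15, 148), (16, 171), (17, 206), (18, 207), (19, 209), (20, 210), (21, 207), (22, 182), (23, 161), (24, 159), (25, 161), (26, 176), (27, 199), (28, 199), (29, 199)] rows 137.9211 115.14584
0 0.086 [(48, 203), (49, 206), (50, 205), (51, 203), (52, 200), (53, 197), (54, 179), (55, 124), (56, 82), (57, 82), (58, 82), (59, 81), (60, 82), (61, 82)] rows 90.0434 73.66557
```

The dark 4.5 mm band is the ear's shadow on the grip top. It runs right up to the ear, and the tip position matches home, so there is no gap. I hand it in.

```bash
python3 -c "
from h import *
print(arm.sign_off())"
```

```text
the job is handed in; nothing more can be done
None
```

The lid is shut (measured flat at about 70 mm) and the steel pin is through both ears, entered from the -y side, with its grip against the ear. It is handed in at about 31 s with the arm clear and nothing else moved that I saw.

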